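# Centre and bed a copper bowl on the floating platen

### The arm

A 6-joint arm with a two-finger parallel gripper is mounted at the origin on the work surface. World frame = base frame: x ahead of the robot, y to its left, z up, the work surface at z = 0. Lengths are in m, angles in rad, forces in N, time in s.
With the tool pointing down it reaches from about 0.325 to 0.85 m from the base axis. Payload 4.4 kg.
Tool frame: the origin (TCP) lies midway between the tips of the shut fingers; the grasp point (between the pads) lies 19 mm behind it; z points along the fingers, y is the line along which they close (so a half turn about z gives the same grasp; the last joint's range is limited). The gripper opens to 94 mm and grips with 3 to 60 N. Pads are 16 mm wide; open, the fingers measure 119 mm over their backs; the gripper's body (75 mm by 177 mm) begins 78 mm behind the grasp point.
Start: joints at [-1.403, 0.207, 1.542, -0, 1.393, -0.15], TCP at [0.18, -0.546, 0.205] pointing down, gripper open.
Joint ranges: [-2.73, 2.73], [-0.86, 2.22], [0.23, 2.46], [-1.11, 4.25], [0.08, 2.63], [-2.82, 2.82]. Speed limits (rad/s): [2.79, 2.79, 3.14, 3.14, 3.14, 3.14].

### API

Orientations are given as a unit quaternion [x, y, z, w].
In Python, from cell import bot, optics, order gives the robot as it stands. The module is installed in compiled form; this text tells all that it offers.
- The arm moves only by the tool jog_arm, never from a script. Its argument "deltas" is a list of rows, each a list of 7 numbers: the shift along the tool's x, y, z in m, then the turn, a rotation vector about the tool's x, y, z in degrees, then the closure, from 0 (fully open) to 1 (shut). A call has 1 to 20 rows; each row shifts and turns the commanded pose from where the row before left it, along the tool's axes as they then stand; what a row does not reach is not made up. A row lasts 1/10 s, in which the tool goes at most 50 mm and 8.59 degrees, less where a joint would pass 70% of its speed; a pose out of reach is approached as far as the arm can. A call is refused whole if a number of a shift passes 0.05 or a number of a turn 8.59, either way. A call with a gripper value outside its range is refused whole. The fingers move at their own pace and stop on an object; "grip_force" is the grip in N (left out, the last holds). Time passes only in rows, so rows that do not move let the fingers close. It gives the time, the measured TCP pose, the force, the opening and the grip force at its end, in the units of the state.
- bot.observe(): the state, without advancing time (a new reading comes with each control period).
- optics.get_image(name): name is "scene" or "top" or "wrist"; returns (picture, depth): 480x640x3 uint8, red, green, blue; 480x640 float32, m along the optical axis (not along the pixel's ray), 0 where there is no reading.
- optics.camera_params(name): a dict with "K" (3x3 intrinsics, pixels), "extrinsics" (4x4, takes a point from camera to world coordinates). Camera axes: x right, y down, z forward; pixel columns grow to the right and rows downward; lengths in m; the calibration is good to about 2 mm. A picture is of the moment at which its call begins: read the wrist's pose just before it. camera_params takes no time and is no camera call; for the wrist camera it gives the pose at the moment of the call.
- order.close_job(): hands the job in; it is judged then, once.
The state is a dict: "clock": time; "joint_pos": joint angles; "qd": joint speeds; "joint_torque": joint torques, N m; "eef_pos": TCP position; "tool_rot": TCP orientation; "wrist_force": force on the tool from outside, world axes, zero at the start; "ft_torque": the same for the moment, N m; "grip_width": opening from 0.0 (shut) to 1.0 (fully open); "grasp_force": force on a finger pad.
Only numpy, scipy, OpenCV 4.12 (cv2) and the standard library are available. Lean on these libraries where they do the work, as an engineer would, in place of code of your own. Each camera call takes 0.05 s, during which the arm holds its last target. There are 200 camera calls.

### The job

The copper bowl stands off-centre, to the left (robot's left), on the round platen, which floats on soft rubber. Do not lift it: with the fingers push it from its left side about a centimetre past the centre of the scribed mark, then tap it back from its right side, and go on tapping from whichever side is needed until it stays centred in the scribed circle with nothing touching it; then press straight down on the plug in the middle of its lid with about 1 kg of force to bed it, and let go, leaving it centred and upright. Handle it gently, never pushing with 2 kg or more, and leave the other things alone.

Things in the scene. Friction and masses are not known exactly. Their poses are not given: they have to be found in the camera images.
- bowl: round copper bowl with a flat lid fixed to it, loose on the platen, 0.5 to 0.9 kg, held only by friction. Foot 80 mm across; widest 110 mm across, with an upright flank from 30 to 40 mm above its foot; lid 86 mm across, 66 mm above the foot; in its middle a tight flat-topped steel plug, 30 mm across, its top 68 to 76 mm above the foot (differs each time). Origin: centre of the underside of its foot, z up; its yaw does not matter
- mark (a point): centre of the scribed mark, on the platen's upper face, about 44 mm above the table; moves with the platen. The mark is a dark circle 134 mm across with four short radial lines out to the platen's rim. x points away from the robot, y to the robot's left (turned by up to 0.4 rad with the stand), z up
- platen: round aluminium plate, 210 mm across, 12 mm thick, floating on rubber over a fixed square base. Pushing the bowl sideways first carries the platen along, 5 to 16 mm at 3 to 9 N, before the bowl slides on it; it springs back, bowl and all, when the push ends. Pressed down it gives about 1 mm per 6 N, with a hard stop 12 mm down. Origin 44 mm under the mark, same axes
- spool: wooden wire spool, 52 mm across, 34 mm high, standing; bystander; origin under its centre
- cup: clear plastic cup, 76 mm across, 95 mm high; bystander; origin under its centre
- can: blue-banded spray can, 54 mm across, 150 mm high; bystander; origin under its centre
- pot: empty terracotta pot, 86 mm across, 70 mm high; bystander; origin under its centre
- vase: green glass vase, 100 mm across, 165 mm high; bystander; origin under its centre
- driver: screwdriver lying on the table; bystander

How it is judged:
By the outcome, as a careful person would: the job done as asked, in the order asked, and still so for the second after the job is handed in, with the robot touching nothing.
It also fails if it takes over 72 s, if anything falls off the work surface, if the arm or the gripper's body presses on something with over 40 N, if the wrist force passes 120 N, or if a joint passes its speed limit or range.

## Working session

There is one attempt and no reset: what is moved stays moved. The work goes in short steps, Python scripts to look and compute and a tool call to move; the robot and the scene stay as the last step left them, time stands still between calls to the robot, and variables do not carry over. Pictures are saved under pics/ and viewed, at most 10 in all, crops included, and the job is handed in when it is done.

Besides the shell and the picture viewer there is one more tool, called after ">>>" by a JSON object that holds its "op" and its "data", one argument or row to a line. jog_arm: Moves the arm, as the interface text tells. Its arguments: {"type":"object","properties":{"deltas":{"type":"array","items":{"type":"array","items":{"type":"number"}}},"grip_force":{"type":"number"}},"required":["deltas"]}

```bash
ls; mkdir -p pics; python3 - <<'E'
from cell import bot,optics
import cv2,numpy as np
s=bot.observe()
for k,v in s.items(): print(k,np.round(v,3))
for n in("scene","top"):
    p,d=optics.get_image(n); c=optics.camera_params(n)
    cv2.imwrite(f"pics/{n}.png",p[:,:,::-1]); np.savez(f"{n}.npz",p=p,d=d,**c)
    print(n,np.round(c["K"],1).tolist(),np.round(c["extrinsics"],3).tolist())
E
```

```text
pics
clock 0.0
joint_pos [-1.402  0.207  1.543 -0.     1.394 -0.15 ]
qd [ 0.002  0.     0.001  0.     0.001 -0.   ]
joint_torque [ 1.0000e-03 -3.7088e+01 -2.8142e+01  7.0000e-02  3.6000e-02 -0.0000e+00]
eef_pos [ 0.18  -0.545  0.204]
tool_rot [ 0.987  0.159 -0.    -0.001]
wrist_force [-0.074  0.425  0.032]
ft_torque [-0.019 -0.     0.019]
grasp_force 0.0
grip_width 0.999
scene [[483.5, 0.0, 324.6], [0.0, 483.5, 242.6], [0.0, 0.0, 1.0]] [[-0.605, 0.599, -0.524, 1.153], [0.796, 0.465, -0.387, 0.488], [0.012, -0.651, -0.759, 0.948], [0.0, 0.0, 0.0, 1.0]]
top [[498.5, 0.0, 313.9], [0.0, 498.5, 243.9], [0.0, 0.0, 1.0]] [[0.012, -0.993, 0.113, 0.404], [-1.0, -0.014, -0.018, 0.055], [0.02, -0.113, -0.993, 1.207], [0.0, 0.0, 0.0, 1.0]]
```

View pics/top.png

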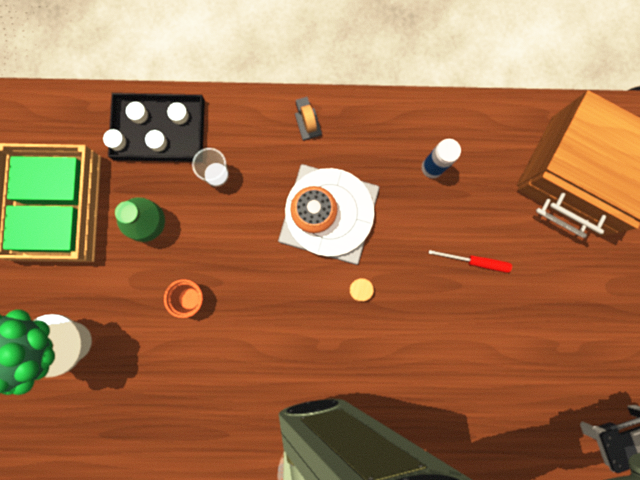

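View pics/scene.png

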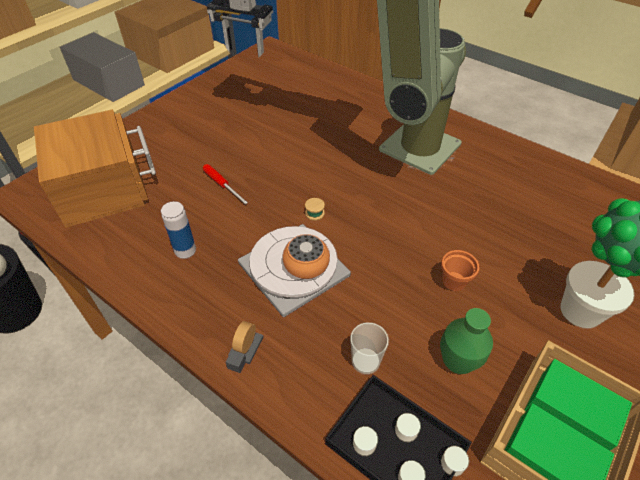

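Top view: the bowl's plug is at about (314,207) and the platen's centre at about (330,212), so the bowl sits to the left. The cup is at (212,168) and the can at (440,160). The scene view shows the same layout, with the bowl at (306,256).

```bash
cat > h.py <<'E'
import cv2,numpy as np
from cell import bot,optics
def ray(c,uv):
    T=c["extrinsics"]; d=T[:3,:3]@np.linalg.solve(c["K"],[uv[0],uv[1],1.]); return T[:3,3],d
def onz(c,uv,z):
    o,d=ray(c,uv); return o+d*(z-o[2])/d[2]
def tri(rs):
    A=sum(np.eye(3)-np.outer(d,d)/(d@d) for o,d in rs); b=sum((np.eye(3)-np.outer(d,d)/(d@d))@o for o,d in rs)
    return np.linalg.solve(A,b)
def world(c,d):
    v,u=np.mgrid[:480,:640]; T=c["extrinsics"]
    P=np.stack([(u-c["K"][0,2])/c["K"][0,0]*d,(v-c["K"][1,2])/c["K"][1,1]*d,d],-1)
    return P@T[:3,:3].T+T[:3,3]
def circ(P):
    A=np.c_[2*P,np.ones(len(P))]; x=np.linalg.lstsq(A,(P**2).sum(1),rcond=None)[0]
    return x[:2],np.sqrt(x[2]+x[:2]@x[:2])
E
python3 - <<'E'
from h import *
R=[];Q=[]
for n,box in(("top",(270,150,390,270)),("scene",(230,210,360,320))):
    z=np.load(n+".npz"); c={k:z[k] for k in("K","extrinsics")}; p=z["p"]; W=world(c,z["d"])
    x0,y0,x1,y1=box; m=np.zeros((480,640),np.uint8); m[y0:y1,x0:x1]=1
    hsv=cv2.cvtColor(p,cv2.COLOR_RGB2HSV)
    cop=((hsv[...,0]<16)&(hsv[...,1]>130)&(hsv[...,2]>60)&(m>0)&(W[...,2]>.05)).astype(np.uint8)
    k=cv2.connectedComponentsWithStats(cop); i=1+np.argmax(k[2][1:,4])
    hull=cv2.convexHull(np.argwhere(k[1]==i)[:,::-1].astype(np.int32)); 
    hm=np.zeros((480,640),np.uint8); cv2.fillPoly(hm,[hull],1)
    # plug: bright unsaturated inside the bowl hull
    pl=((hsv[...,1]<60)&(hsv[...,2]>120)&(hm>0)).astype(np.uint8)
    kk=cv2.connectedComponentsWithStats(pl); j=1+np.argmax(kk[2][1:,4]); print(n,"bowl",k[3][i],k[2][i],"plug",kk[3][j],kk[2][j], "plug depth z",np.median(W[kk[1]==j],0))
    R.append(ray(c,kk[3][j]))
    zz=W[...,2]; lid=(hm>0)&(zz>.1); print(" lid z",np.median(zz[lid]),"lid circ",W[lid][:,:2].mean(0))
    pm=(m>0)&(zz>.036)&(zz<.052)&(hm==0)&(hsv[...,1]<70); print(" platen z",np.median(zz[pm]),pm.sum())
    cs=cv2.findContours(cv2.morphologyEx((pm|(hm>0)).astype(np.uint8),cv2.MORPH_OPEN,np.ones((3,3))),cv2.RETR_EXTERNAL,cv2.CHAIN_APPROX_NONE)[0]
    ct=max(cs,key=cv2.contourArea); e=cv2.fitEllipse(ct); print(" ell",e)
    B=np.array([onz(c,q[0],.044) for q in ct]); print(" platen circ",circ(B[:,:2])); Q.append(ray(c,e[0]))
print("plug",tri(R),"platen",tri(Q))
E
```

```text
top bowl [313.65560166 212.80912863] [291 187  46  46 723] plug [312.76652893 206.64669421] [298 191  32  32 484] plug depth z [0.61296723 0.03765511 0.11091746]
 lid z 0.10984057661364743 lid circ [0.61061925 0.03735947]
 platen z 0.043861821585345684 4181
 ell ((328.77325439453125, 211.49549865722656), (85.5138931274414, 87.41315460205078), 95.32486724853516)
 platen circ (array([ 0.61525469, -0.00122621]), np.float64(0.10299827966321758))
scene bowl [305.90425532 264.05319149] [283 241  47  38 846] plug [305.71311475 246.90163934] [300 242  13  11 122] plug depth z [0.61274539 0.03656407 0.11384391]
 lid z 0.11052217313442686 lid circ [0.62721989 0.04796958]
 platen z 0.0446489877719467 3124
 ell ((292.8307800292969, 261.0451354980469), (68.89118957519531, 86.60249328613281), 86.5548324584961)
 platen circ (array([ 0.61550381, -0.00196471]), np.float64(0.10430361926301557))
plug [0.61239846 0.03729135 0.11431852] platen [ 0.61588304 -0.00184334  0.03649147]
```

>>> {"op": "jog_arm", "data": {
  "deltas": [
    [0,0,-0.03,0,0,6.9,1],
    [0,0,-0.03,0,0,6.9,1],
    [0.03,-0.034,-0.003,0,0,0,1],
    [0.03,-0.034,-0.003,0,0,0,1],
    [0.03,-0.034,-0.003,0,0,0,1],
    [0.03,-0.034,-0.003,0,0,0,1],
    [0.03,-0.034,-0.003,0,0,0,1],
    [0.03,-0.034,-0.003,0,0,0,1],
    [0.03,-0.034,-0.003,0,0,0,1],
    [0.03,-0.034,-0.003,0,0,0,1],
    [0.03,-0.034,-0.003,0,0,0,1],
    [0.03,-0.034,-0.003,0,0,0,1],
    [0.03,-0.034,-0.003,0,0,0,1],
    [0.03,-0.034,-0.003,0,0,0,1],
    [0.03,-0.034,-0.003,0,0,0,1],
    [0.03,-0.034,-0.003,0,0,0,1],
    [0,0,0,0,0,0,1],
    [0,0,0,0,0,0,1]
  ]
}}

```text
clock: 1.9
eef_pos: [0.5617, -0.038, 0.3066]
tool_rot: [0.999, 0.04, -0.001, 0.0]
wrist_force: [-0.6, 0.2, -0.1]
grip_width: 0.003
grasp_force: 0.0
```

```bash
python3 - <<'E'
from h import *
from scipy.spatial.transform import Rotation as Ro
s=bot.observe(); print(s["clock"],s["eef_pos"],Ro.from_quat(s["tool_rot"]).as_matrix().round(3).tolist(),s["wrist_force"],s["grip_width"])
c=optics.camera_params("wrist"); p,d=optics.get_image("wrist"); print(np.round(c["extrinsics"],3).tolist(),c["K"][0])
cv2.imwrite("pics/w1.png",p[:,:,::-1]); np.savez("w1.npz",p=p,d=d,**c)
E
```

```text
1.9 [ 0.56166283 -0.03803415  0.30658124] [[0.997, 0.08, -0.002], [0.08, -0.997, -0.0], [-0.002, 0.0, -1.0]] [-0.58798377  0.2148137  -0.14489099] 0.003334986688274342
[[0.079, -0.967, -0.242, 0.631], [-0.997, -0.076, -0.02, -0.033], [0.001, 0.243, -0.97, 0.485], [0.0, 0.0, 0.0, 1.0]] [406.06515686   0.         319.80483417]
```

View pics/w1.png

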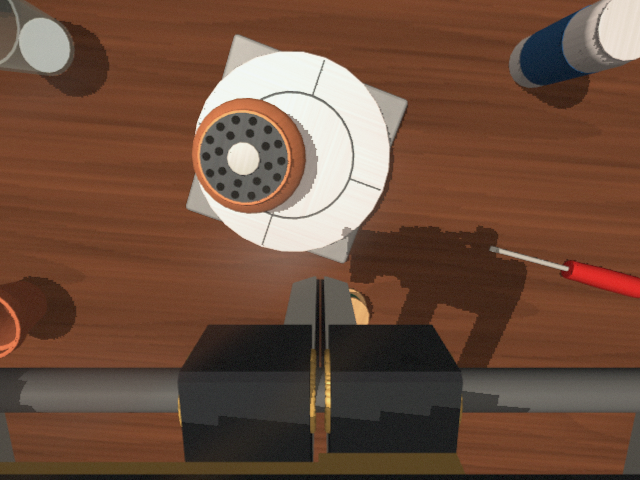

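The wrist view shows the bowl's plug at (243,158), the platen's centre at about (292,152), and the scribed circle partly covered by the bowl. Nothing else is close to the bowl.

```bash
cat >> h.py <<'E'
def look(name="wrist",c=None,p=None,guess=(.615,-.0015),zp=.114,zm=.044,save=None):
    if p is None: c=optics.camera_params(name); p,_=optics.get_image(name)
    if save: cv2.imwrite(save,p[:,:,::-1])
    hsv=cv2.cvtColor(p,cv2.COLOR_RGB2HSV); v,u=np.mgrid[:480,:640]
    T=c["extrinsics"]; D=np.stack([(u-c["K"][0,2])/c["K"][0,0],(v-c["K"][1,2])/c["K"][1,1],np.ones(u.shape)],-1)@T[:3,:3].T
    pl=lambda z:(T[:3,3]+D*((z-T[2,3])/D[...,2])[...,None])[...,:2]
    M=pl(zm); r=np.linalg.norm(M-guess,axis=-1)
    # scribed circle: locally dark on white
    g=cv2.cvtColor(p,cv2.COLOR_RGB2GRAY); bh=cv2.morphologyEx(g,cv2.MORPH_BLACKHAT,np.ones((7,7)))
    white=cv2.morphologyEx(((hsv[...,1]<50)&(g>150)).astype(np.uint8),cv2.MORPH_CLOSE,np.ones((7,7)))
    k=(bh>25)&(white>0)&(abs(r-.067)<.012); P=M[k]; ctr=np.array(guess)
    for t in(.006,.003,.002,.0015):
        for _ in range(4):
            e=P-ctr; R=np.linalg.norm(e,axis=1); ok=abs(R-.067)<t
            if ok.sum()<20: break
            ctr=ctr+np.linalg.lstsq(e[ok]/R[ok,None],R[ok]-.067,rcond=None)[0]
    # platen rim
    cs=cv2.findContours(((hsv[...,1]<40)&(g>185)).astype(np.uint8),cv2.RETR_EXTERNAL,cv2.CHAIN_APPROX_NONE)[0]
    Q=np.concatenate([M[q[:,0,1],q[:,0,0]] for q in cs if len(q)>60]); rim=ctr.copy()
    for t in(.008,.003,.002):
        for _ in range(4):
            e=Q-rim; RR=np.linalg.norm(e,axis=1); o2=abs(RR-.105)<t
            if o2.sum()<20: break
            rim=rim+np.linalg.lstsq(e[o2]/RR[o2,None],RR[o2]-.105,rcond=None)[0]
    # plug
    m=((hsv[...,1]<60)&(g>150)&(np.linalg.norm(pl(zp)-ctr,axis=-1)<.09)).astype(np.uint8)
    n,_,st,ce=cv2.connectedComponentsWithStats(m); M2=pl(zp); best=None
    for i in range(1,n):
        x,y,w,h,a=st[i]; f=.5*(c["K"][0,0]/ (T[2,3]-zp)); 
        ex=.030*c["K"][0,0]/(T[2,3]-zp)
        if .6*ex<w<1.5*ex and .6*ex<h<1.5*ex and a>.6*w*h and (best is None or a>st[best][4]): best=i
    uv=ce[best] if best else None
    plug=onz(c,uv,zp)[:2] if best else None
    return dict(mark=ctr.round(4),n=int(ok.sum()),rim=rim.round(4),nr=int(o2.sum()),plug=None if plug is None else plug.round(4),uv=uv,off=None if plug is None else ((plug-ctr)*1e3).round(1))
E
python3 - <<'E'
from h import *
R=[]
for n in("w1","top","scene"):
    z=np.load(n+".npz"); c={k:z[k] for k in("K","extrinsics")}; r=look(c=c,p=z["p"]); print(n,r)
    if r["uv"] is not None:R.append(ray(c,r["uv"]))
print(tri(R),tri(R[:2]))
z=np.load("w1.npz");W=world(z,z["d"]);print(W[158,243],W[110,330],W[145,225])
E
```

```text
w1 {'mark': array([ 0.6127, -0.0023]), 'n': 518, 'rim': array([ 0.6151, -0.0023]), 'nr': 312, 'plug': array([0.6117, 0.0344]), 'uv': array([242.63932449, 158.06996381]), 'off': array([-1. , 36.8])}
top {'mark': array([ 0.615 , -0.0015]), 'n': 6, 'rim': array([ 0.615 , -0.0014]), 'nr': 154, 'plug': array([0.6129, 0.0366]), 'uv': array([313.39880952, 206.23809524]), 'off': array([-2.1, 38.1])}
scene {'mark': array([ 0.6113, -0.003 ]), 'n': 82, 'rim': array([ 0.6115, -0.0033]), 'nr': 115, 'plug': None, 'uv': None, 'off': None}
[0.61240007 0.0356708  0.11257218] [0.61240007 0.0356708  0.11257218]
[0.61170545 0.03446148 0.11213258] [ 0.66373879 -0.0412759   0.04455455] [0.62176884 0.05111412 0.11084628]
```

>>> {"op": "jog_arm", "data": {
  "deltas": [
    [0,0,0,0,0,3.1,1],
    [0.0134,-0.0417,0,0,0,0,1],
    [0.0134,-0.0417,0,0,0,0,1],
    [0.0134,-0.0417,0,0,0,0,1],
    [0.0134,-0.0417,0,0,0,0,1],
    [0,0,0,0,0,0,1],
    [0,0,0.03,0,0,0,1],
    [0,0,0.03,0,0,0,1],
    [0,0,0.03,0,0,0,1],
    [0,0,0.03,0,0,0,1],
    [0,0,0.03,0,0,0,1],
    [0,0,0,0,0,0,1],
    [0,0,0,0,0,0,1]
  ]
}}

```text
clock: 3.25
eef_pos: [0.6111, 0.1274, 0.1575]
tool_rot: [1.0, 0.011, -0.001, 0.0]
wrist_force: [-0.2, -1.1, 0.7]
grip_width: 0.01
grasp_force: 0.0
```

>>> {"op": "jog_arm", "data": {
  "deltas": [
    [0,0,0.03,0,0,0,1],
    [0,0,0.03,0,0,0,1],
    [0,0,0.0315,0,0,0,1],
    [0,0,0,0,0,0,1],
    [0,0.01,0,0,0,0,1],
    [0,0.007,0,0,0,0,1],
    [0,0,0,0,0,0,1],
    [0,0,0,0,0,0,1]
  ]
}}

```text
clock: 4.05
eef_pos: [0.6133, 0.1118, 0.068]
tool_rot: [1.0, 0.011, 0.002, -0.0]
wrist_force: [-0.3, -0.5, 0.7]
grip_width: 0.002
grasp_force: 0.0
```

>>> {"op": "jog_arm", "data": {
  "deltas": [
    [0,0.003,0,0,0,0,1],
    [0,0.003,0,0,0,0,1],
    [0,0.003,0,0,0,0,1],
    [0,0,0,0,0,0,1],
    [0,0,0,0,0,0,1]
  ]
}}

```text
clock: 4.55
eef_pos: [0.612, 0.1032, 0.0658]
tool_rot: [1.0, 0.012, -0.0, -0.0]
wrist_force: [0.1, -0.4, -0.5]
grip_width: 0.006
grasp_force: 0.0
```

>>> {"op": "jog_arm", "data": {
  "deltas": [
    [0,0.002,0,0,0,0,1],
    [0,0.002,0,0,0,0,1],
    [0,0.002,0,0,0,0,1],
    [0,0.002,0,0,0,0,1],
    [0,0,0,0,0,0,1]
  ]
}}

```text
clock: 5.05
eef_pos: [0.6123, 0.0957, 0.066]
tool_rot: [1.0, 0.012, 0.0, -0.001]
wrist_force: [-0.4, 3.4, 0.5]
grip_width: 0.007
grasp_force: 1.8
```

>>> {"op": "jog_arm", "data": {
  "deltas": [
    [0,0.002,0,0,0,0,1],
    [0,0.002,0,0,0,0,1],
    [0,0.002,0,0,0,0,1],
    [0,0.002,0,0,0,0,1],
    [0,0,0,0,0,0,1]
  ]
}}

```text
clock: 5.55
eef_pos: [0.6125, 0.087, 0.066]
tool_rot: [1.0, 0.012, 0.0, -0.0]
wrist_force: [0.2, 5.2, 0.9]
grip_width: 0.005
grasp_force: 2.4
```

>>> {"op": "jog_arm", "data": {
  "deltas": [
    [0,0.002,0,0,0,0,1],
    [0,0.002,0,0,0,0,1],
    [0,0.002,0,0,0,0,1],
    [0,0.002,0,0,0,0,1],
    [0,0,0,0,0,0,1]
  ]
}}

```text
clock: 6.05
eef_pos: [0.6127, 0.0791, 0.066]
tool_rot: [1.0, 0.012, 0.0, -0.0]
wrist_force: [-0.9, 4.2, 1.4]
grip_width: -0.0
grasp_force: 2.4
```

```bash
python3 - <<'E'
from h import *
print(look("wrist",save="pics/w2.png")); print(look("top",save="pics/t2.png")); print(bot.observe()["wrist_force"])
E
```

```text
{'mark': array([ 0.6123, -0.0109]), 'n': 1697, 'rim': array([ 0.6123, -0.0121]), 'nr': 427, 'plug': None, 'uv': None, 'off': None}
{'mark': array([ 0.6168, -0.009 ]), 'n': 70, 'rim': array([ 0.6153, -0.0087]), 'nr': 94, 'plug': None, 'uv': None, 'off': None}
[-0.40412758  4.91392138  1.39993854]
```

View pics/w2.png

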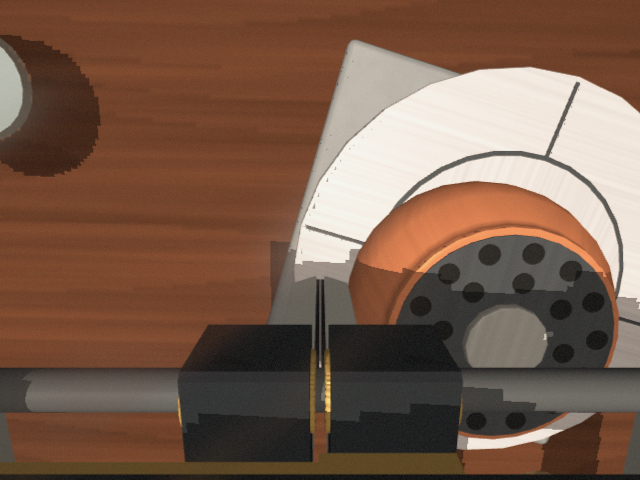

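The wrist view shows the shut fingers against the bowl's left flank at about (350,290). The platen has been carried to the right, and the plug, now in shadow, is at (505,343). The push force is steady at about 5 N, so the bowl is sliding.

>>> {"op": "jog_arm", "data": {
  "deltas": [
    [0,0.002,0,0,0,0,1],
    [0,0.002,0,0,0,0,1],
    [0,0.002,0,0,0,0,1],
    [0,0.002,0,0,0,0,1],
    [0,0.002,0,0,0,0,1],
    [0,0.002,0,0,0,0,1],
    [0,0.002,0,0,0,0,1],
    [0,0.002,0,0,0,0,1],
    [0,0,0,0,0,0,1]
  ]
}}

```text
clock: 7.05
eef_pos: [0.6132, 0.0632, 0.0661]
tool_rot: [1.0, 0.012, 0.0, -0.0]
wrist_force: [-0.2, 4.4, 0.8]
grip_width: 0.007
grasp_force: 2.5
```

>>> {"op": "jog_arm", "data": {
  "deltas": [
    [0,0.002,0,0,0,0,1],
    [0,0.002,0,0,0,0,1],
    [0,0.002,0,0,0,0,1],
    [0,0.002,0,0,0,0,1],
    [0,0.002,0,0,0,0,1],
    [0,0.002,0,0,0,0,1],
    [0,0.002,0,0,0,0,1],
    [0,0.001,0,0,0,0,1],
    [0,0,0,0,0,0,1]
  ]
}}

```text
clock: 7.95
eef_pos: [0.6135, 0.0483, 0.0661]
tool_rot: [1.0, 0.012, 0.0, -0.0]
wrist_force: [-0.5, 5.0, 1.7]
grip_width: 0.002
grasp_force: 2.5
```

```bash
python3 - <<'E'
from h import *
print(look("wrist",guess=(.613,-.011),save="pics/w3.png")); print(look("top",guess=(.615,-.01))); print(bot.observe()["wrist_force"])
E
```

```text
{'mark': array([ 0.6118, -0.0127]), 'n': 1527, 'rim': array([ 0.6116, -0.0109]), 'nr': 596, 'plug': None, 'uv': None, 'off': None}
{'mark': array([ 0.6183, -0.0109]), 'n': 56, 'rim': array([ 0.6177, -0.0073]), 'nr': 62, 'plug': None, 'uv': None, 'off': None}
[0.76476736 4.60490246 2.60609848]
```

>>> {"op": "jog_arm", "data": {
  "deltas": [
    [0,0.002,0,0,0,0,1],
    [0,0.0,0,0,0,0,1],
    [0,-0.002,0,0,0,0,1],
    [0,-0.002,0,0,0,0,1],
    [0,-0.002,0,0,0,0,1],
    [0,-0.002,0,0,0,0,1],
    [0,-0.002,0,0,0,0,1],
    [0,-0.002,0,0,0,0,1],
    [0,-0.005,0,0,0,0,1],
    [0,-0.01,0,0,0,0,1],
    [0,-0.01,0,0,0,0,1],
    [0,0,-0.02,0,0,0,1],
    [0,0,-0.04,0,0,0,1],
    [-0.03,0,-0.04,0,0,0,1],
    [-0.03,0.025,-0.03,0,0,0,1],
    [-0.03,0.03,0,0,0,0,1],
    [0,0.02,0,0,0,0,1],
    [0,0.01,0,0,0,0,1],
    [0,0,0,0,0,0,1],
    [0,0,0,0,0,0,1]
  ]
}}

```text
clock: 10.05
eef_pos: [0.525, -0.0032, 0.1958]
tool_rot: [1.0, 0.012, -0.0, -0.0]
wrist_force: [-0.2, 0.6, -0.9]
grip_width: 0.005
grasp_force: 0.0
```

```bash
python3 - <<'E'
from h import *
print(bot.observe()["eef_pos"],look("wrist",save="pics/w4.png")); print(look("top"))
E
```

```text
[ 0.52502103 -0.00319148  0.19575773] {'mark': array([ 0.6135, -0.006 ]), 'n': 875, 'rim': array([ 0.6159, -0.0032]), 'nr': 347, 'plug': array([ 0.6144, -0.0117]), 'uv': array([336.32944444, 109.35222222]), 'off': array([ 0.9, -5.7])}
{'mark': array([ 0.615 , -0.0015]), 'n': 3, 'rim': array([ 0.6133, -0.0032]), 'nr': 94, 'plug': None, 'uv': None, 'off': None}
```

View pics/w4.png

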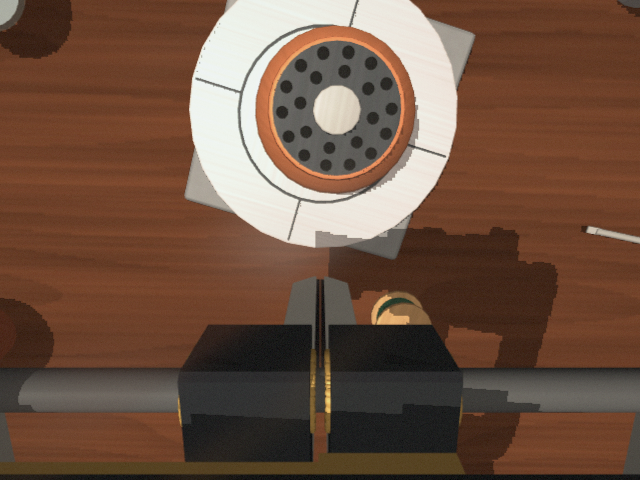

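The wrist view shows the plug at (336,109). The mark's radial lines cross at about (323,118), so the bowl is roughly 8–9 mm past centre to the right. Shadow edges spoil the circle fit, so I'll add the radial lines to it.

```bash
cat >> h.py <<'E'
from scipy.optimize import least_squares
def mark2(c,p,guess=(.615,-.003),yaw=-.29,zm=.044):
    g=cv2.cvtColor(p,cv2.COLOR_RGB2GRAY); bh=cv2.morphologyEx(g,cv2.MORPH_BLACKHAT,np.ones((7,7)))
    s=cv2.cvtColor(p,cv2.COLOR_RGB2HSV)[...,1]
    k=np.argwhere((bh>25)&(s<60)); T=c["extrinsics"]
    D=np.c_[(k[:,1]-c["K"][0,2])/c["K"][0,0],(k[:,0]-c["K"][1,2])/c["K"][1,1],np.ones(len(k))]@T[:3,:3].T
    M=(T[:3,3]+D*((zm-T[2,3])/D[:,2])[:,None])[:,:2]; x=np.array([*guess,yaw])
    def res(x,P):
        e=P-x[:2]; r=np.hypot(*e.T); a=(np.arctan2(e[:,1],e[:,0])-x[2]+np.pi/4)%(np.pi/2)-np.pi/4
        return np.where(r<.0705,r-.067,r*np.sin(a))*1e3
    for t in(6,4,3):
        r=np.hypot(*(M-x[:2]).T); P=M[(r<.102)&(r>.058)]; P=P[abs(res(x,P))<t]
        x=least_squares(res,x,loss="cauchy",f_scale=.5,args=(P,)).x
    return x,len(P),np.median(abs(res(x,P)))
def rel(guess=(.615,-.003),save=None,zp=.113):
    s=bot.observe(); c=optics.camera_params("wrist"); p,_=optics.get_image("wrist")
    l=look(c=c,p=p,guess=guess,zp=zp,save=save); m=mark2(c,p,guess)
    print(s["clock"],"eef",s["eef_pos"].round(4),"mark",m[0].round(4),m[1:],"rim",l["rim"],"plug",l["plug"],"off mm",None if l["plug"] is None else ((l["plug"]-m[0][:2])*1e3).round(1))
E
python3 - <<'E'
from h import *
rel(save="pics/w5.png")
E
```

```text
10.15 eef [ 0.5249 -0.0029  0.1956] mark [ 0.6132 -0.0054 -0.2699] (1613, np.float64(0.907397762631209)) rim [ 0.6156 -0.0026] plug [ 0.6145 -0.0118] off mm [ 1.3 -6.4]
```

```bash
python3 - <<'E'
from h import *
c=optics.camera_params("wrist"); p=cv2.imread("pics/w5.png")
print("manual",onz(c,(323.3,118.5),.044), [onz(c,q,.044)[:2].round(4).tolist() for q in((190,108),(457,108),(197,79),(446,157),(357,0),(289,239),(238,103))])
x,n,_=mark2(c,p[:,:,::-1].copy())
q=p[0:260,170:490].copy()
g=cv2.cvtColor(p,cv2.COLOR_BGR2GRAY); bh=cv2.morphologyEx(g,cv2.MORPH_BLACKHAT,np.ones((7,7)));s=cv2.cvtColor(p,cv2.COLOR_BGR2HSV)[...,1]
q[((bh>25)&(s<60))[0:260,170:490]]=(255,0,255)
T=np.linalg.inv(c["extrinsics"])
def proj(P): v=c["K"]@(T[:3,:3]@P+T[:3,3]); return (v[:2]/v[2]-[170,0]).round().astype(int)
for a in np.linspace(0,6.28,120): cv2.circle(q,tuple(proj(np.array([x[0]+.067*np.cos(a),x[1]+.067*np.sin(a),.044]))),0,(0,200,0),-1)
for r in np.linspace(-.1,.1,60):
  for a in(x[2],x[2]+1.571): cv2.circle(q,tuple(proj(np.array([x[0]+r*np.cos(a),x[1]+r*np.sin(a),.044]))),0,(255,0,0),-1)
cv2.imwrite("pics/w5d.png",cv2.resize(q,None,fx=2.3,fy=2.3,interpolation=0))
E
```

```text
manual [ 0.61245578 -0.00412472  0.044     ] [[0.6178, 0.099], [0.6227, -0.1072], [0.6389, 0.0926], [0.5855, -0.1024], [0.6956, -0.0265], [0.5155, 0.022], [0.6223, 0.0619]]
```

View pics/w5d.png

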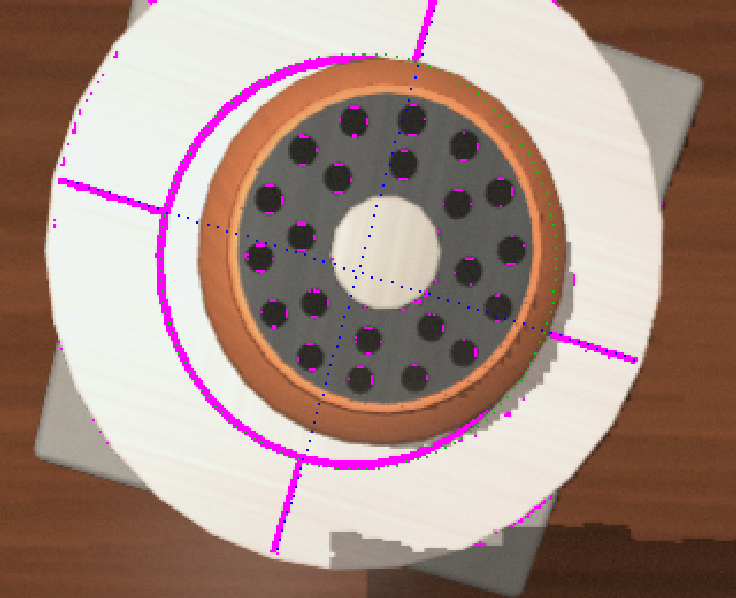

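The overlay shows all four radial lines and the circle's left half picked up cleanly. The mark centre is about (0.6125,-0.0045), so the bowl is about 7 mm past it. I'll push from the left a few millimetres more to make a full centimetre.

>>> {"op": "jog_arm", "data": {
  "deltas": [
    [0,-0.045,0,0,0,0,1],
    [0.046,-0.046,0,0,0,0,1],
    [0.046,0,0,0,0,0,1],
    [0,0,0.04,0,0,0,1],
    [0,0,0.04,0,0,0,1],
    [0,0,0.03,0,0,0,1],
    [0,0,0.02,0,0,0,1],
    [0,0,0,0,0,0,1],
    [0,0,0,0,0,0,1]
  ]
}}

```text
clock: 11.1
eef_pos: [0.6041, 0.079, 0.0658]
tool_rot: [1.0, 0.012, -0.0, -0.0]
wrist_force: [-0.4, 0.2, 0.1]
grip_width: -0.003
grasp_force: 0.0
```

>>> {"op": "jog_arm", "data": {
  "deltas": [
    [0.01,0,0,0,0,0,1],
    [0,0.009,0,0,0,0,1],
    [0,0.008,0,0,0,0,1],
    [0,0.002,0,0,0,0,1],
    [0,0.002,0,0,0,0,1],
    [0,0.002,0,0,0,0,1],
    [0,0.002,0,0,0,0,1],
    [0,0.002,0,0,0,0,1],
    [0,0.002,0,0,0,0,1],
    [0,0.002,0,0,0,0,1],
    [0,0.002,0,0,0,0,1],
    [0,0,0,0,0,0,1],
    [0,0,0,0,0,0,1]
  ]
}}

```text
clock: 12.4
eef_pos: [0.6149, 0.0462, 0.066]
tool_rot: [1.0, 0.012, 0.0, -0.0]
wrist_force: [0.0, 4.1, 1.5]
grip_width: 0.003
grasp_force: 2.5
```

>>> {"op": "jog_arm", "data": {
  "deltas": [
    [0,0.002,0,0,0,0,1],
    [0,0.0015,0,0,0,0,1],
    [0,0,0,0,0,0,1],
    [0,-0.002,0,0,0,0,1],
    [0,-0.002,0,0,0,0,1],
    [0,-0.002,0,0,0,0,1],
    [0,-0.002,0,0,0,0,1],
    [0,-0.002,0,0,0,0,1],
    [0,-0.002,0,0,0,0,1],
    [0,-0.005,0,0,0,0,1],
    [0,-0.01,0,0,0,0,1],
    [0,-0.01,0,0,0,0,1],
    [0,0,-0.02,0,0,0,1],
    [0,0,-0.04,0,0,0,1],
    [0,0.01,-0.04,0,0,0,1],
    [-0.04,0.035,-0.03,0,0,0,1],
    [-0.035,0.035,0,0,0,0,1],
    [-0.01,0.01,0,0,0,0,1],
    [0,0,0,0,0,0,1],
    [0,0,0,0,0,0,1]
  ]
}}

```text
clock: 14.4
eef_pos: [0.5388, -0.0056, 0.1904]
tool_rot: [1.0, 0.012, 0.0, -0.0]
wrist_force: [-0.6, -0.0, -0.3]
grip_width: 0.005
grasp_force: 0.0
```

```bash
python3 - <<'E'
from h import *
rel(save="pics/w6.png")
E
```

```text
14.4 eef [ 0.5388 -0.0056  0.1904] mark [ 0.6131 -0.0053 -0.2667] (1659, np.float64(0.8973850342877157)) rim [ 0.6138 -0.0064] plug [ 0.6147 -0.0161] off mm [  1.6 -10.8]
```

>>> {"op": "jog_arm", "data": {
  "deltas": [
    [0,0,0,0,0,-7,1],
    [0.018,0.0295,0,0,0,0,1],
    [0.018,0.0295,0,0,0,0,1],
    [0.018,0.0295,0,0,0,0,1],
    [0.0185,0.0295,0,0,0,0,1],
    [0,0,0,0,0,0,1],
    [0,0,0.03,0,0,0,1],
    [0,0,0,0,0,0,1]
  ]
}}

```text
clock: 15.25
eef_pos: [0.6245, -0.1102, 0.1554]
tool_rot: [0.997, 0.074, -0.004, -0.002]
wrist_force: [-0.9, 1.2, -0.6]
grip_width: 0.002
grasp_force: 0.0
```

>>> {"op": "jog_arm", "data": {
  "deltas": [
    [0.004,0,0.03,0,0,0,1],
    [0,0,0.03,0,0,0,1],
    [0,0,0.028,0,0,0,1],
    [0,0,0,0,0,0,1],
    [0,-0.008,0,0,0,0,1],
    [0,-0.008,0,0,0,0,1],
    [0,-0.006,0,0,0,0,1],
    [0,-0.002,0,0,0,0,1],
    [0,-0.002,0,0,0,0,1],
    [0,-0.002,0,0,0,0,1],
    [0,-0.002,0,0,0,0,1],
    [0,0,0,0,0,0,1]
  ]
}}

```text
clock: 16.45
eef_pos: [0.6267, -0.0822, 0.0725]
tool_rot: [0.997, 0.073, -0.0, -0.0]
wrist_force: [-0.0, -0.3, 0.1]
grip_width: 0.003
grasp_force: 0.0
```

>>> {"op": "jog_arm", "data": {
  "deltas": [
    [0,-0.002,0,0,0,0,1],
    [0,-0.002,0,0,0,0,1],
    [0,-0.002,0,0,0,0,1],
    [0,-0.002,0,0,0,0,1],
    [0,-0.002,0,0,0,0,1],
    [0,0,0,0,0,0,1]
  ]
}}

```text
clock: 17.05
eef_pos: [0.6255, -0.0727, 0.0727]
tool_rot: [0.997, 0.073, 0.0, 0.0]
wrist_force: [1.0, -3.5, 0.9]
grip_width: 0.001
grasp_force: 2.1
```

>>> {"op": "jog_arm", "data": {
  "deltas": [
    [0,-0.002,0,0,0,0,1],
    [0,-0.002,0,0,0,0,1],
    [0,-0.002,0,0,0,0,1],
    [0,-0.002,0,0,0,0,1],
    [0,-0.001,0,0,0,0,1],
    [0,0,0,0,0,0,1]
  ]
}}

```text
clock: 17.65
eef_pos: [0.6241, -0.0633, 0.0727]
tool_rot: [0.997, 0.073, 0.0, 0.0]
wrist_force: [0.6, -3.7, 1.6]
grip_width: 0.005
grasp_force: 2.2
```

>>> {"op": "jog_arm", "data": {
  "deltas": [
    [0,0.002,0,0,0,0,1],
    [0,0.002,0,0,0,0,1],
    [0,0.002,0,0,0,0,1],
    [0,0.002,0,0,0,0,1],
    [0,0.002,0,0,0,0,1],
    [0,0.002,0,0,0,0,1],
    [0,0.005,0,0,0,0,1],
    [0,0.01,0,0,0,0,1],
    [0,0.01,0,0,0,0,1],
    [0,0,-0.03,0,0,0,1],
    [0,0,-0.04,0,0,0,1],
    [-0.02,0,-0.04,0,0,0,1],
    [-0.025,-0.03,-0.01,0,0,0,1],
    [-0.025,-0.03,0,0,0,0,1],
    [-0.015,-0.03,0,0,0,0,1],
    [0,0,0,0,0,0,1],
    [0,0,0,0,0,0,1]
  ]
}}

```text
clock: 19.35
eef_pos: [0.5325, -0.0238, 0.193]
tool_rot: [0.997, 0.073, 0.001, 0.0]
wrist_force: [-0.7, 0.9, 0.6]
grip_width: 0.004
grasp_force: 0.0
```

```bash
python3 - <<'E'
from h import *
rel(save="pics/w7.png")
E
```

```text
19.35 eef [ 0.5325 -0.0238  0.193 ] mark [ 0.6125 -0.0045 -0.2688] (2324, np.float64(1.219070931511426)) rim [ 0.6159 -0.0036] plug [ 0.6129 -0.0057] off mm [ 0.4 -1.2]
```

View pics/w7.png

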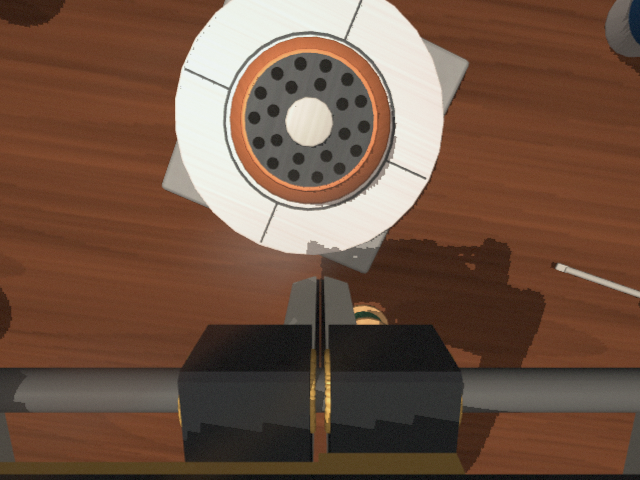

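The wrist view shows the bowl almost concentric with the scribed circle. The plug is at (309,122), and the radial lines cross at about (309.6,125.6) by hand. I'll check the offset more precisely.

```bash
python3 - <<'E'
from h import *
c=optics.camera_params("wrist"); p,_=optics.get_image("wrist")
print("lines",onz(c,(309.6,125.6),.044),"cam",c["extrinsics"][:3,3])
for zm in(.038,.041,.044,.047,.05): print(zm,mark2(c,p,zm=zm))
for zp in(.110,.113,.117): print(zp,look(c=c,p=p,zp=zp)["plug"])
t=look("top",zp=.113); print(t)
E
```

```text
lines [ 0.61335122 -0.00534754  0.044     ] cam [ 0.60157827 -0.01443036  0.37121425]
0.038 (array([ 0.61330176, -0.00390862, -0.26883273]), 2454, np.float64(0.6797079988517252))
0.041 (array([ 0.61309605, -0.00402   , -0.26886732]), 2457, np.float64(0.8384185679488204))
0.044 (array([ 0.6125063 , -0.00445445, -0.2689179 ]), 2357, np.float64(1.2503512725548367))
0.047 (array([ 0.61183608, -0.00491192, -0.26910323]), 1986, np.float64(1.4392294078258636))
0.05 (array([ 0.61575521, -0.00257543, -0.29562952]), 1321, np.float64(1.0269101591641183))
0.11 [ 0.613  -0.0056]
0.113 [ 0.6128 -0.0057]
0.117 [ 0.6127 -0.0058]
{'mark': array([ 0.6155, -0.0032]), 'n': 8, 'rim': array([ 0.616, -0.004]), 'nr': 65, 'plug': None, 'uv': None, 'off': None}
```

>>> {"op": "jog_arm", "data": {
  "deltas": [
    [0.0205,-0.0015,0,0,0,0,1],
    [0.0205,-0.0015,0,0,0,0,1],
    [0.0205,-0.0015,0,0,0,0,1],
    [0.0205,-0.0015,0,0,0,0,1],
    [0,0,0,0,0,0,1],
    [0,0,0.02,0,0,0,1],
    [0,0,0.02,0,0,0,1],
    [0,0,0.015,0,0,0,1],
    [0,0,0,0,0,0,1],
    [0,0,0,0,0,0,1]
  ]
}}

```text
clock: 20.5
eef_pos: [0.6122, -0.0059, 0.1374]
tool_rot: [0.997, 0.073, -0.0, -0.0]
wrist_force: [-0.1, -0.5, 0.4]
grip_width: 0.006
grasp_force: 0.0
```

>>> {"op": "jog_arm", "data": {
  "deltas": [
    [0,0,0.008,0,0,0,1],
    [0,0,0.006,0,0,0,1],
    [0,0,0.003,0,0,0,1],
    [0,0,0.002,0,0,0,1],
    [0,0,0.001,0,0,0,1],
    [0,0,0.001,0,0,0,1],
    [0,0,0,0,0,0,1],
    [0,0,0,0,0,0,1]
  ]
}}

```text
clock: 21.3
eef_pos: [0.6126, -0.0056, 0.1167]
tool_rot: [0.997, 0.073, 0.0, 0.0]
wrist_force: [0.7, -0.3, 0.3]
grip_width: 0.004
grasp_force: 0.0
```

>>> {"op": "jog_arm", "data": {
  "deltas": [
    [0,0,0.001,0,0,0,1],
    [0,0,0.001,0,0,0,1],
    [0,0,0,0,0,0,1]
  ]
}}

```text
clock: 21.6
eef_pos: [0.6123, -0.0055, 0.1143]
tool_rot: [0.997, 0.073, -0.0, -0.0]
wrist_force: [0.5, -0.1, -0.4]
grip_width: 0.006
grasp_force: 0.0
```

>>> {"op": "jog_arm", "data": {
  "deltas": [
    [0,0,0.0008,0,0,0,1],
    [0,0,0.0008,0,0,0,1],
    [0,0,0,0,0,0,1]
  ]
}}

```text
clock: 21.9
eef_pos: [0.6129, -0.0056, 0.1134]
tool_rot: [0.997, 0.073, 0.0, 0.0]
wrist_force: [-1.0, 0.3, 2.7]
grip_width: 0.005
grasp_force: 1.2
```

>>> {"op": "jog_arm", "data": {
  "deltas": [
    [0,0,0.0008,0,0,0,1],
    [0,0,0,0,0,0,1]
  ]
}}

```text
clock: 22.1
eef_pos: [0.6131, -0.0057, 0.113]
tool_rot: [0.997, 0.073, 0.001, 0.0]
wrist_force: [-0.1, -0.3, 5.1]
grip_width: 0.004
grasp_force: 2.4
```

>>> {"op": "jog_arm", "data": {
  "deltas": [
    [0,0,0.0008,0,0,0,1],
    [0,0,0,0,0,0,1]
  ]
}}

```text
clock: 22.3
eef_pos: [0.6134, -0.0057, 0.1126]
tool_rot: [0.997, 0.073, 0.001, 0.0]
wrist_force: [-0.5, -0.4, 6.7]
grip_width: 0.005
grasp_force: 3.3
```

>>> {"op": "jog_arm", "data": {
  "deltas": [
    [0,0,0.0004,0,0,0,1],
    [0,0,0,0,0,0,1]
  ]
}}

```text
clock: 22.5
eef_pos: [0.6136, -0.0057, 0.1125]
tool_rot: [0.997, 0.073, 0.001, 0.0]
wrist_force: [0.2, 0.0, 8.0]
grip_width: 0.007
grasp_force: 3.7
```

>>> {"op": "jog_arm", "data": {
  "deltas": [
    [0,0,0.0006,0,0,0,1],
    [0,0,0,0,0,0,1]
  ]
}}

```text
clock: 22.7
eef_pos: [0.6139, -0.0058, 0.1123]
tool_rot: [0.997, 0.073, 0.002, 0.0]
wrist_force: [-1.1, -0.2, 8.2]
grip_width: 0.008
grasp_force: 4.2
```

>>> {"op": "jog_arm", "data": {
  "deltas": [
    [0,0,0.0003,0,0,0,1],
    [0,0,0,0,0,0,1],
    [0,0,0,0,0,0,1],
    [0,0,0,0,0,0,1],
    [0,0,0,0,0,0,1],
    [0,0,0,0,0,0,1]
  ]
}}

```text
clock: 23.3
eef_pos: [0.614, -0.0058, 0.1122]
tool_rot: [0.997, 0.073, 0.002, 0.0]
wrist_force: [-0.4, 1.1, 9.3]
grip_width: 0.003
grasp_force: 4.5
```

>>> {"op": "jog_arm", "data": {
  "deltas": [
    [0,0,0.0004,0,0,0,1],
    [0,0,0,0,0,0,1],
    [0,0,0,0,0,0,1],
    [0,0,0,0,0,0,1],
    [0,0,0,0,0,0,1]
  ]
}}

```text
clock: 23.8
eef_pos: [0.6142, -0.0058, 0.1121]
tool_rot: [0.997, 0.073, 0.002, 0.0]
wrist_force: [-1.1, 0.0, 10.1]
grip_width: 0.004
grasp_force: 4.9
```

>>> {"op": "jog_arm", "data": {
  "deltas": [
    [0,0,-0.001,0,0,0,1],
    [0,0,-0.001,0,0,0,1],
    [0,0,-0.001,0,0,0,1],
    [0,0,-0.001,0,0,0,1],
    [0,0,-0.003,0,0,0,1],
    [0,0,-0.02,0,0,0,1],
    [0,0,-0.03,0,0,0,1],
    [0,0,-0.03,0,0,0,1],
    [-0.025,0,0,0,0,0,1],
    [-0.025,0,0,0,0,0,1],
    [-0.025,0,0,0,0,0,1],
    [0,0,0,0,0,0,1],
    [0,0,0,0,0,0,1]
  ]
}}

```text
clock: 25.1
eef_pos: [0.5382, -0.0164, 0.1963]
tool_rot: [0.997, 0.073, -0.0, -0.0]
wrist_force: [1.0, 0.7, -0.3]
grip_width: 0.005
grasp_force: 0.0
```

```bash
python3 - <<'E'
from h import *
rel(save="pics/w8.png"); c=optics.camera_params("wrist"); print(c["extrinsics"][:3,3],mark2(c,cv2.imread("pics/w8.png")[:,:,::-1].copy(),zm=.039))
E
```

```text
25.1 eef [ 0.5382 -0.0164  0.1963] mark [ 0.6126 -0.0046 -0.2683] (2236, np.float64(1.2227894504515664)) rim [ 0.6161 -0.0037] plug [ 0.6129 -0.0056] off mm [ 0.3 -1. ]
[ 0.60760068 -0.00673133  0.374728  ] (array([ 0.61388588, -0.00404706, -0.26846921]), 2312, np.float64(0.6615889381906687))
```

View pics/w8.png

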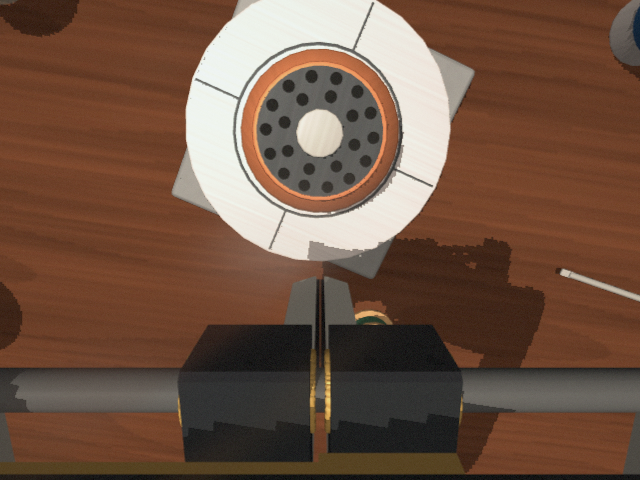

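The wrist view shows the bowl upright and concentric with the circle. The plug is at (320,133), the circle spans columns 235–402, and the offset is about 1 mm. The bowl took 10 N on the plug, and nothing is touching it now.

```bash
python3 -c "
from cell import order; print(order.close_job())"
```

```text
the job is handed in; nothing more can be done
None
```

The job is handed in at about 25 s: I pushed the bowl from the left about 11 mm past centre (in two pushes), tapped it back from the right to about 1 mm off, pressed the plug with about 10 N and let go, leaving it upright, with sideways pushes reading about 5 N at most.

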